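Wedge up the staining plate

TASK

The hinged staining plate lies flat on its frame and its front has to be held up while somebody sets the feet: take the black levelling wedge by its upright grip and, with it flat on the worktop and pointing straight in, push its thin end under the middle of the plate's front edge until the plate just lifts off the frame, with about 4 mm of lift at the front edge. Finish while still gripping the wedge and holding it there, the plate resting on it. Lift the plate with the wedge only, do not touch plate or frame with the gripper, keep the two jars standing on it, and leave the other things on the worktop where they are.

Things in the scene. Friction and masses are not known exactly. Their poses are not given: they have to be found in the camera images.
- wedge: black plastic wedge, loose, 0.15 kg, 125 long, 44 wide. Origin on its underside below the grip; x to the thin end, z up. Thin end at x=+95, 3 thick; top rises 1 in 4 to 23 thick at x=+15, then level to the back, x=-30. Upright grip block on the level part: x=-22..+12, 22 wide (y=-11..+11), z=23..65 (mm)
- wedge_tip (a point): middle of the wedge's thin end, on its underside
- frame: dark steel frame of the staining table, fixed; origin on the worktop under its middle; x from front edge to back hinge, y left, z up. Side rails y=+-62..78, 10 high, from x=-70; back bar x>65; open at the front. Bright metal plate on it: y=+-80, x=-89..+85, top at z=18; hinge at x=+85, z=15.5 (mm)
- plate_lip (a point): middle of the underside of the plate's rounded front edge (a bar of 4 mm radius along y, 170 mm from the hinge): at x=-85, y=0, z=12 mm of the frame while the plate rests; it rises with the plate
- plate (a joint): plate's angle about its hinge, rad: 0 resting on the frame, growing as the front rises (4 mm at the front edge = 0.0235). Only weight holds it down: 2 to 6 N at the front edge with the jars; pushing the wedge in takes some 4 to 16 N
- jar_left: square stain jar with lid, 61 x 61 x 72 mm, standing loose on the back half of the plate, on the left; origin at the middle of its underside
- jar_right: square stain jar with lid, 61 x 61 x 72 mm, standing loose on the back half of the plate, on the right; origin at the middle of its underside
- tape_roll: two rolls of tape lying one on the other, 81 mm across, 32 mm high, on the worktop; to be left alone; origin at the middle of the underside
- oil_bottle: small amber bottle with black cap, 29 mm across, 62 mm high, on the worktop; to be left alone; origin at the middle of the underside
- dropper_bottle: small white bottle with red cap, 27 mm across, 58 mm high, on the worktop left of the staining table's front; to be left alone; origin at the middle of the underside
- chem_analyser: tall pale analyser, fixed, never moves, standing between wedge and staining table: 400 x 290 x 355 mm (x, y, z); origin at the middle of its underside, so its front face is 200 mm nearer the robot than the origin; keep the arm clear of it when crossing

How it is judged:
By the outcome, as a careful person would: the job done as asked, in the order asked, and still so for the second after the job is handed in, while the arm keeps its last pose, push and grip.
It also fails if it takes over 58 s, if anything falls off the work surface, if the arm or the gripper's body presses on something with over 40 N, if the wrist force passes 120 N, or if a joint passes its speed limit or range.

ROBOT

A 7-joint arm with a two-finger parallel gripper is mounted at the origin on a cart in front of the work surface, level with it; the furniture and walls round the work are solid. World frame = base frame: x ahead of the robot, y to its left, z up, the work surface at z = 0. Lengths are in mm, angles in rad, forces in N, time in s.
With the tool pointing down it reaches from about 425 to 825 mm from the base axis. Payload 3.6 kg.
Tool frame: the origin (TCP) lies at the very end of the fingers, on their centre line; the grasp point (between the pads) lies 19 mm behind it (r.pinch_z is the distance from the TCP to the grasp point, in mm); z points along the fingers, y is the line along which they close (so a half turn about z gives the same grasp; the last joint's range is limited). The gripper opens to 93 mm and grips with 3 to 60 N. Pads are 15 mm wide; open, the fingers measure 128 mm over their backs; the gripper's body (75 mm by 188 mm) begins 65 mm behind the grasp point.
Start: joints at [-1.355, 0.615, -0.013, 1.423, 0.008, 1.103, -0.04], TCP at [156.241, 630.912, 218.64] pointing down, gripper open.
Joint ranges: [-3.12, 3.12], [-0.3, 2.06], [-1.34, 1.32], [0.26, 2.42], [-1.36, 4.5], [0.01, 1.98], [-2.84, 2.84]. Speed limits (rad/s): [2.79, 2.79, 3.14, 3.14, 3.14, 3.14, 3.14].

INTERFACE

Orientations are given as [roll, pitch, yaw] about the fixed x, y, z axes, in that order (R = Rz(yaw) Ry(pitch) Rx(roll)).
In Python, from workcell import r gives the robot as it stands.
- The arm moves only by the tool servo_tool, never from a script. Its argument "targets" is a list that holds one entry, the list of rows, each a list of 7 numbers: the finger opening in cm, from 0 to 9.3, then the shift along the tool's x, y, z in cm, then the turn, a rotation vector about the tool's x, y, z in degrees. A call has 1 to 5 rows; each row shifts and turns the commanded pose from where the row before left it, along the tool's axes as they then stand; what a row does not reach is not made up. A row lasts 1/12 s, in which the tool goes at most 41.7 mm and 7.16 degrees, less where a joint would pass 70% of its speed; a pose out of reach is approached as far as the arm can. A call is refused whole if a number of a shift passes 4.17 or a number of a turn 7.16, either way. A call with a gripper value outside its range is refused whole. The fingers move at their own pace and stop on an object; the grip force is fixed at half the most. Time passes only in rows, so rows that do not move let the fingers close. It gives the time, the measured TCP pose, the force, the opening and the grip force at its end, in the units of the state.
- r.sense(): the state, without advancing time (a new reading comes with each control period).
- r.get_image(name): name is "scene" or "top"; returns the picture (400x640x3 uint8, red, green, blue); there is no depth.
- r.camera_info(name): a dict with "mtx" (3x3 intrinsics, pixels), "D" ([k1, k2, p1, p2, k3] as OpenCV has them; the pictures are not rectified), "R" (3x3) and "t" (3): a world point X has camera coordinates R X + t. Camera axes: x right, y down, z forward; pixel columns grow to the right and rows downward; lengths in mm; the calibration is good to about 2 mm. A picture is of the moment at which its call begins. camera_info takes no time and is no camera call.
- r.close_job(): hands the job in; it is judged then, once.
The state is a dict: "time": time; "joint_pos": joint angles; "qvel": joint speeds; "joint_torque": joint torques, N m; "position": TCP position; "tcp_rot": TCP orientation; "contact_force": force on the tool from outside, world axes, zero at the start; "moment": the same for the moment, N m; "finger_gap": opening from 0.0 (shut) to 1.0 (fully open); "grasp_force": force on a finger pad.
Only numpy, scipy, OpenCV 4.12 (cv2) and the standard library are available. Lean on these libraries where they do the work, as an engineer would, in place of code of your own. Each camera call takes 0.05 s, during which the arm holds its last target. There are 200 camera calls.

## Working session

There is one attempt and no reset: what is moved stays moved. The work goes in short steps, Python scripts to look and compute and a tool call to move; the robot and the scene stay as the last step left them, time stands still between calls to the robot, and variables do not carry over. Pictures are saved under pics/ and viewed, at most 10 in all, crops included, and the job is handed in when it is done.

Besides the shell and the picture viewer there is one more tool, called after "Call:" as name(argument=value, ...) on one line, values as JSON. servo_tool: Moves the arm, as the interface text tells. Its arguments: {"type":"object","properties":{"targets":{"type":"array"}},"required":["targets"]}

```bash
mkdir -p pics; ls
python3 - <<'E'
from workcell import r
import cv2
for n in("scene","top"):
    cv2.imwrite(f"pics/{n}0.png",r.get_image(n)[:,:,::-1])
    c=r.camera_info(n);print(n,c)
s=r.sense();print(s, r.pinch_z)
E
```

```text
pics
scene {'mtx': array([[368.4399535 ,   0.        , 318.04042657],
       [  0.        , 368.4399535 , 201.67850517],
       [  0.        ,   0.        ,   1.        ]]), 'D': array([-0.04556386,  0.        ,  0.        ,  0.        ,  0.        ]), 'R': array([[ 0.89158401, -0.45278513,  0.00797342],
       [-0.24057236, -0.4884838 , -0.83875415],
       [ 0.38367029,  0.7459016 , -0.54445193]]), 't': array([-538.66994435,  197.74917651,  902.80675309])}
top {'mtx': array([[477.22768423,   0.        , 325.21690701],
       [  0.        , 477.22768423, 200.5697998 ],
       [  0.        ,   0.        ,   1.        ]]), 'D': array([-0.03164788,  0.        ,  0.        ,  0.        ,  0.        ]), 'R': array([[ 0.00879456, -0.99994915,  0.00493567],
       [-0.99781904, -0.00909853, -0.06537874],
       [ 0.06542032, -0.00434993, -0.99784831]]), 't': array([7.33936999e-02, 5.95722553e+02, 1.52358692e+03])}
{'time': 0.1, 'joint_pos': array([-1.35450419,  0.61579266, -0.0126074 ,  1.42469639,  0.00805978,
        1.1034067 , -0.04041347]), 'qvel': array([-0.00172878, -0.00197564, -0.00031765, -0.00496239, -0.00116034,
       -0.00035823, -0.00204067]), 'joint_torque': array([ 1.64463221e-03, -4.60042942e+01,  2.10119099e-01, -1.66245836e+01,
       -6.11661701e-02,  1.68818113e-02,  1.08577938e-04]), 'position': array([156.08377619, 630.26457673, 217.63040368]), 'tcp_rot': array([-3.13933850e+00, -3.77160905e-06,  2.89882661e+00]), 'contact_force': array([ 0.08186112, -0.74691993, -0.41875781]), 'moment': array([0.04890166, 0.03304771, 0.00806828]), 'grasp_force': 0.0, 'finger_gap': 1.0004969352386661} 18.8
```

View pics/scene0.png

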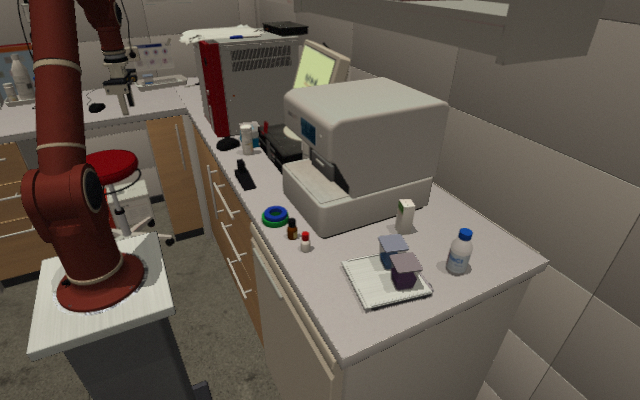

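View pics/top0.png

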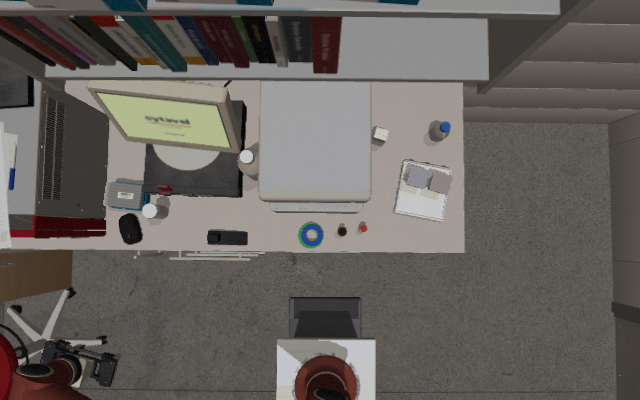

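The scene view shows the black wedge at about (244,176) and the plate with jars at (385,280). In the top view the wedge is at (227,238), the plate at (423,190), and the analyser sits between them.

```bash
cat > h.py <<'E'
import numpy as np,cv2
from workcell import r
def ray(n,px):
    c=r.camera_info(n);u=cv2.undistortPoints(np.array(px,float).reshape(-1,1,2),c['mtx'],c['D'])[:,0]
    d=np.c_[u,np.ones(len(u))]@c['R'];return -c['R'].T@c['t'],d
def plane(n,px,z):
    o,d=ray(n,px);return o+d*((z-o[2])/d[:,2])[:,None]
def proj(n,X):
    c=r.camera_info(n);return cv2.projectPoints(np.array(X,float).reshape(-1,3),cv2.Rodrigues(c['R'])[0],c['t'],c['mtx'],c['D'])[0][:,0]
E
python3 - <<'E'
from h import *
t=cv2.imread('pics/top0.png');s=cv2.imread('pics/scene0.png')
z=lambda im,x,y,w,h,k:cv2.resize(im[y:y+h,x:x+w],None,fx=k,fy=k,interpolation=cv2.INTER_CUBIC)
a=z(t,195,220,66,36,6);b=z(t,385,145,80,90,6)
c=z(s,225,150,66,50,6)
out=np.zeros((600,800,3),np.uint8);out[:a.shape[0],:396]=a;out[230:230+300,:396]=c[:300,:396];b=cv2.resize(b,(400,450));out[:450,400:]=b
cv2.imwrite('pics/z0.png',out)
g=t.max(2);m=(g<60).astype(np.uint8);m[:, :195]=0;m[:225]=0;m[248:]=0;m[:,262:]=0
n,l,st,ce=cv2.connectedComponentsWithStats(m)
for i in range(1,n):
    if st[i,4]>40:
        p=np.argwhere(l==i)[:,::-1].astype(np.float32);R=cv2.minAreaRect(p);print(st[i],R,plane('top',cv2.boxPoints(R),15).round(0).tolist())
E
```

```text
[207 231  40  14 521] ((226.5, 237.5), (13.0, 39.0), 90.0) [[494.0, 387.0, 15.0], [495.0, 260.0, 15.0], [453.0, 260.0, 15.0], [452.0, 386.0, 15.0]]
```

View pics/z0.png

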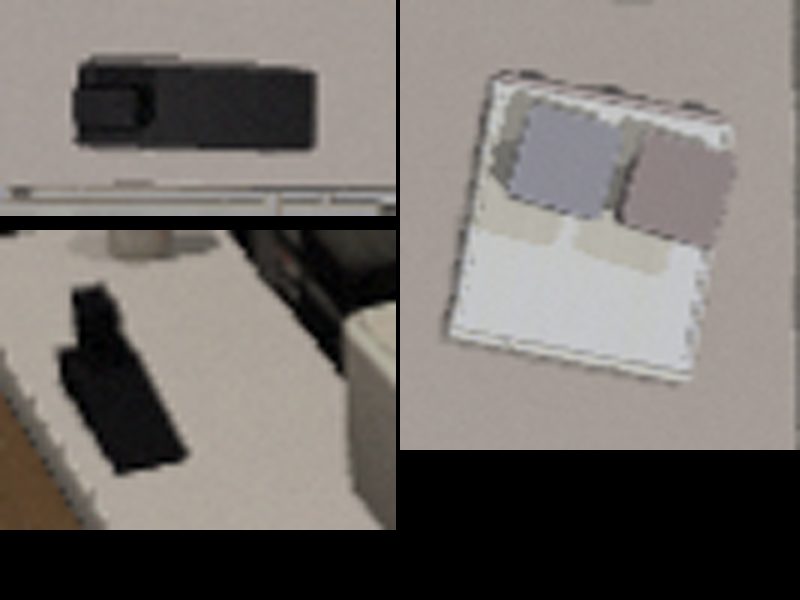

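The crops show the wedge with its grip at the left (top px about (213,238)) and its thin end at about (247.5,238). The plate's front edge runs from about (395,212.6) to (443,221), turned roughly 10 deg.

Run:
```python
from h import *
t=cv2.imread('pics/top0.png')
# wedge tip and edges
print('tip',plane('top',[[247.5,232],[247.5,244.5]],2).round(1).tolist())
p=plane('top',[[395,212.8],[443.2,220.6],[404,160.5],[451.7,170]],16);print(p.round(1).tolist())
# bright plate mask
m=((t.min(2)>178)).astype(np.uint8);m[:,:385]=0;m[:150]=0;m[232:]=0;m[:,462:]=0
n,l,st,ce=cv2.connectedComponentsWithStats(m)
i=1+np.argmax(st[1:,4]);q=np.argwhere(l==i)[:,::-1].astype(np.float32);print(st[i])
w=plane('top',q,17)[:,:2]
h=cv2.convexHull(w.astype(np.float32));R=cv2.minAreaRect(h);print(R,cv2.boxPoints(R).round(1).tolist())
# front edge fit: lowest pixel per column, table below => sub-pixel by gradient
for name in [0]:
    P=[]
    for u in range(400,440):
        col=t[195:232,u].astype(int).min(1); 
        ys=np.where(col>178)[0]
        if len(ys):P.append((u,195+ys.max()+.5))
    W=plane('top',P,15)[:,:2]; W=W[np.abs(W[:,0]-np.polyval(np.polyfit(W[:,1],W[:,0],1),W[:,1]))<4]
    k=np.polyfit(W[:,1],W[:,0],1);print('front edge',k,np.degrees(np.arctan(k[0])),len(W))
s=r.sense();J=s['joint_pos']
# objects
hsv=cv2.cvtColor(t,cv2.COLOR_BGR2HSV)
print('oil',plane('top',[[342,231]],62).round(),'drop',plane('top',[[364,228]],58).round(),'tape',plane('top',[[311,235]],32).round(),'analyser front bottom',plane('top',[[270,201],[370,201],[370,211]],355).round().tolist(),plane('top',[[270,211],[363,211]],100).round().tolist(),'edge',plane('top',[[300,251],[464,251],[464,82]],0).round().tolist())
```

```text
tip [[492.0, 257.5, 2.0], [451.4, 256.8, 2.0]]
[[558.3, -221.0, 16.0], [534.3, -377.7, 16.0], [729.4, -250.7, 16.0], [699.8, -406.9, 16.0]]
[395 188  52  33 999]
((592.223388671875, -305.259521484375), (155.17669677734375, 89.49901580810547), 79.18952941894531) [[533.7000122070312, -373.1000061035156], [621.5999755859375, -389.8999938964844], [650.7000122070312, -237.39999389648438], [562.7999877929688, -220.6999969482422]]
front edge [1.90371855e-01 6.04668317e+02] 10.778529092601161 39
oil [[498. -48.  62.]] drop [[ 508. -117.   58.]] tape [[484.  50.  32.]] analyser front bottom [[571.0, 146.0, 355.0], [574.0, -106.0, 355.0], [548.0, -107.0, 355.0]] [[557.0, 174.0, 100.0], [559.0, -110.0, 100.0]] edge [[432.0, 86.0, 0.0], [436.0, -449.0, 0.0], [999.0, -456.0, 0.0]]
```

```bash
cat >> h.py <<'E'
from scipy.spatial.transform import Rotation as Ro
def plan(x,y,z,yaw_deg,step=38,tstep=7,grip=9.3,n=None):
    """rows from the measured pose to TCP x,y,z with wedge-x azimuth yaw (tool x = wedge -x or +x nearest)"""
    s=r.sense();p=s['position'];R=Ro.from_euler('xyz',s['tcp_rot']).as_matrix()
    yw=np.radians(yaw_deg);X=np.array([np.cos(yw),np.sin(yw),0]);X=X if SGN*1>0 else -X
    Z=np.array([0,0,-1.]);T=np.c_[X,np.cross(Z,X),Z]
    rv=Ro.from_matrix(R.T@T).as_rotvec(degrees=True);d=np.array([x,y,z])-p
    k=n or int(max(np.ceil(np.linalg.norm(d)/step),np.ceil(abs(rv).max()/tstep),1))
    print('now',p.round(1),'rows',k,'d',d.round(1),'rv',rv.round(1))
    for i in range(k):
        print([grip]+(R.T@d/k/10).round(2).tolist()+(rv/k).round(1).tolist());R=R@Ro.from_rotvec(rv/k,degrees=True).as_matrix()
SGN=1
E
python3 - <<'E'
from h import *
print(plane('top',[[212.8,237.8]],65).round(1), plane('top',[[208,238.3]],23).round(1))
print(proj('scene',[[473.5,357,65]]),'seen approx',225+92/6,150+(290-230)/6)
plan(474,357,150,-91)
E
```

```text
[[472.9 355.8  65. ]] [[470.6 380.9  23. ]]
[[240.47605949 161.14905428]] seen approx 240.33333333333334 160.0
now [156.1 630.3 217.6] rows 15 d [ 317.9 -273.3  -67.6] rv [-1.000e-01 -1.000e-01 -1.029e+02]
[9.3, -2.5, -1.26, 0.45, -0.0, -0.0, -6.9]
[9.3, -2.33, -1.55, 0.45, -0.0, -0.0, -6.9]
[9.3, -2.13, -1.81, 0.45, -0.0, -0.0, -6.9]
[9.3, -1.89, -2.05, 0.45, -0.0, -0.0, -6.9]
[9.3, -1.63, -2.27, 0.45, -0.0, -0.0, -6.9]
[9.3, -1.35, -2.45, 0.45, -0.0, -0.0, -6.9]
[9.3, -1.05, -2.59, 0.45, -0.0, -0.0, -6.9]
[9.3, -0.73, -2.7, 0.45, -0.0, -0.0, -6.9]
[9.3, -0.41, -2.76, 0.45, -0.0, -0.0, -6.9]
[9.3, -0.07, -2.79, 0.45, -0.0, -0.0, -6.9]
[9.3, 0.26, -2.78, 0.45, -0.0, -0.0, -6.9]
[9.3, 0.59, -2.73, 0.45, -0.0, -0.0, -6.9]
[9.3, 0.91, -2.64, 0.45, -0.0, -0.0, -6.9]
[9.3, 1.22, -2.51, 0.45, -0.0, -0.0, -6.9]
[9.3, 1.51, -2.35, 0.45, -0.0, -0.0, -6.9]
```

```bash
sed -i 's/^SGN=1/SGN=-1/' h.py
python3 - <<'E'
from h import *
plan(473.5,357,160,-91,n=12)
E
```

```text
now [156.1 630.3 217.6] rows 12 d [ 317.4 -273.3  -57.6] rv [-0.1  0.1 77.1]
[9.3, -3.11, -1.57, 0.48, -0.0, 0.0, 6.4]
[9.3, -3.27, -1.22, 0.48, -0.0, 0.0, 6.4]
[9.3, -3.39, -0.84, 0.48, -0.0, 0.0, 6.4]
[9.3, -3.46, -0.46, 0.48, -0.0, 0.0, 6.4]
[9.3, -3.49, -0.07, 0.48, -0.0, 0.0, 6.4]
[9.3, -3.48, 0.32, 0.48, -0.0, 0.0, 6.4]
[9.3, -3.42, 0.71, 0.48, -0.0, 0.0, 6.4]
[9.3, -3.32, 1.09, 0.48, -0.0, 0.0, 6.4]
[9.3, -3.17, 1.45, 0.48, -0.0, 0.0, 6.4]
[9.3, -2.99, 1.8, 0.48, -0.0, 0.0, 6.4]
[9.3, -2.77, 2.12, 0.48, -0.0, 0.0, 6.4]
[9.3, -2.52, 2.42, 0.48, -0.0, 0.0, 6.4]
```

Call:
servo_tool(targets=[[[9.3, -3.1, -1.6, 0.3, 0, 0, 6.4], [9.3, -3.3, -1.2, 0.3, 0, 0, 6.4], [9.3, -3.4, -0.8, 0.3, 0, 0, 6.4], [9.3, -3.5, -0.5, 0.3, 0, 0, 6.4], [9.3, -3.5, -0.1, 0.3, 0, 0, 6.4]]])

```text
time: 0.52
position: [289.9, 514.9, 203.1]
tcp_rot: [-3.141, 0.0, 2.335]
contact_force: [0.3, -0.1, -0.0]
finger_gap: 0.999
grasp_force: 0.0
```

Call:
servo_tool(targets=[[[9.3, -3.5, 0.3, 0.5, 0, 0, 6.4], [9.3, -3.4, 0.7, 0.5, 0, 0, 6.4], [9.3, -3.3, 1.1, 0.5, 0, 0, 6.4], [9.3, -3.2, 1.5, 0.5, 0, 0, 6.4], [9.3, -3.0, 1.8, 0.5, 0, 0, 6.4]]])

```text
time: 0.93
position: [422.8, 401.5, 178.2]
tcp_rot: [-3.141, 0.0, 1.777]
contact_force: [0.6, 0.9, 0.4]
finger_gap: 1.001
grasp_force: 0.0
```

Call:
servo_tool(targets=[[[9.3, -2.8, 2.1, 0.5, 0, 0, 6.4], [9.3, -2.5, 2.4, 0.5, 0, 0, 6.4], [9.3, 0, 0, 0, 0, 0, 0], [9.3, 0, 0, 0, 0, 0, 0]]])

```text
time: 1.27
position: [476.3, 354.6, 168.0]
tcp_rot: [-3.141, 0.002, 1.554]
contact_force: [-0.9, -0.1, 0.4]
finger_gap: 0.999
grasp_force: 0.0
```

Run:
```python
from h import *
plan(473.5,357,100,-91,n=3)
t=r.get_image('top')[:,:,::-1];s=r.get_image('scene')[:,:,::-1]
out=np.hstack([cv2.resize(t[190:270,170:270],None,fx=4,fy=4),cv2.resize(s[120:200,200:300],None,fx=4,fy=4)])
cv2.imwrite('pics/a1.png',out)
```

```text
now [476.3 354.6 168. ] rows 3 d [ -2.8   2.4 -68. ] rv [-0.   0.1  0. ]
[9.3, 0.08, -0.09, 2.27, -0.0, 0.0, 0.0]
[9.3, 0.08, -0.1, 2.27, -0.0, 0.0, 0.0]
[9.3, 0.08, -0.1, 2.27, -0.0, 0.0, 0.0]
```

View pics/a1.png

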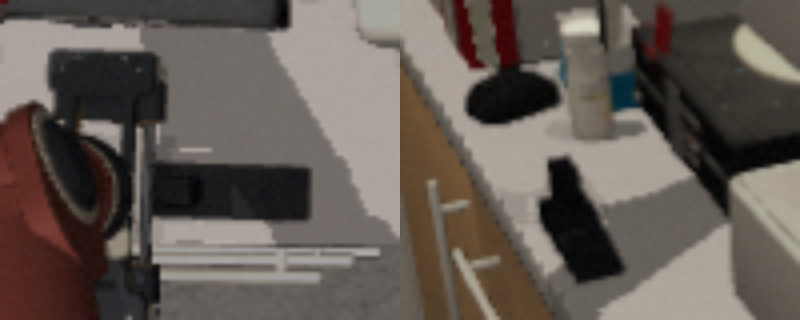

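The gripper stands over the grip (crop px about (140,190)) with nothing near it, so I can descend.

Call:
servo_tool(targets=[[[9.3, 0.1, -0.1, 3.5, 0, 0, 0], [9.3, 0.1, -0.1, 3.5, 0, 0, 0], [9.3, 0, -0.1, 3.0, 0, 0, 0], [9.3, 0, 0, 2.0, 0, 0, 0], [9.3, 0, 0, 1.5, 0, 0, 0]]])

```text
time: 1.78
position: [468.5, 361.1, 31.2]
tcp_rot: [-3.137, 0.001, 1.563]
contact_force: [0.3, 0.0, 0.4]
finger_gap: 0.999
grasp_force: 0.0
```

Call:
servo_tool(targets=[[[9.3, 0, 0, 0.3, 0, 0, 0], [9.3, 0, 0, 0, 0, 0, 0], [9.3, 0, 0, 0, 0, 0, 0]]])

```text
time: 2.03
position: [471.6, 360.8, 31.5]
tcp_rot: [3.141, -0.001, 1.56]
contact_force: [-0.9, 0.5, 0.4]
finger_gap: 1.001
grasp_force: 0.0
```

Call:
servo_tool(targets=[[[9.3, -0.4, -0.1, 0.3, 0, 0, 0], [6, 0, 0, 0, 0, 0, 0], [4, 0, 0, 0, 0, 0, 0], [2.5, 0, 0, 0, 0, 0, 0], [1.5, 0, 0, 0, 0, 0, 0]]])

```text
time: 2.45
position: [471.0, 355.6, 28.1]
tcp_rot: [3.141, -0.001, 1.558]
contact_force: [0.3, -0.1, 0.2]
finger_gap: 0.762
grasp_force: 0.0
```

Call:
servo_tool(targets=[[[1, 0, 0, 0, 0, 0, 0], [1, 0, 0, 0, 0, 0, 0], [1, 0, 0, 0, 0, 0, 0], [1, 0, 0, 0, 0, 0, 0], [1, 0, 0, 0, 0, 0, 0]]])

```text
time: 2.87
position: [470.7, 355.4, 27.6]
tcp_rot: [-3.141, 0.0, 1.558]
contact_force: [1.0, -0.2, -1.0]
finger_gap: 0.403
grasp_force: 0.0
```

Call:
servo_tool(targets=[[[0, 0, 0, 0, 0, 0, 0], [0, 0, 0, 0, 0, 0, 0], [0, 0, 0, 0, 0, 0, 0], [0, 0, 0, 0, 0, 0, 0], [0, 0, 0, 0, 0, 0, 0]]])

```text
time: 3.28
position: [471.0, 355.5, 27.7]
tcp_rot: [3.141, -0.0, 1.558]
contact_force: [0.6, -0.2, -0.6]
finger_gap: 0.238
grasp_force: 29.9
```

Call:
servo_tool(targets=[[[0, 0, 0, 0, 0, 0, 0], [0, 0, 0, 0, 0, 0, 0]]])

```text
time: 3.45
position: [470.9, 355.4, 27.6]
tcp_rot: [3.141, -0.0, 1.558]
contact_force: [0.5, 0.7, -0.5]
finger_gap: 0.235
grasp_force: 29.9
```

Run:
```python
from h import *
s=r.sense();print(s['contact_force'],s['position'],s['tcp_rot'],s['finger_gap'],s['grasp_force'])
t=r.get_image('top')[:,:,::-1]
m=(t.max(2)<60).astype(np.uint8)
c=m[225:250,225:262];ys,xs=np.nonzero(c);print(xs.max()+225.5+.0,[ (u,225+np.nonzero(m[225:250,u])[0].min(),225+np.nonzero(m[225:250,u])[0].max()) for u in (232,236,240,244)])
cv2.imwrite('pics/a2.png',cv2.resize(t[200:260,180:280],None,fx=6,fy=6))
```

```text
[ 0.51494553  0.6639121  -0.53054092] [470.86344592 355.42068486  27.63880359] [ 3.14148346e+00 -1.97669984e-05  1.55839690e+00] 0.2345666723915608 29.895401895046234
247.5 [(232, np.int64(232), np.int64(245)), (236, np.int64(232), np.int64(245)), (240, np.int64(232), np.int64(245)), (244, np.int64(232), np.int64(245))]
```

View pics/a2.png

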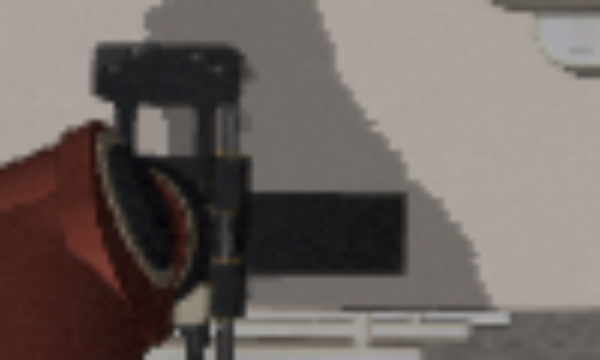

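Call:
servo_tool(targets=[[[0, 0, 0, -2, 0, 0, 0], [0, 0, 0, -3.5, 0, 0, 0], [0, 0, -0.5, -3.5, 0, 0, 0], [0, -1.5, -1, -3, 0, 0, 0], [0, -3, -1, 0, 0, 0, 0]]])

```text
time: 3.92
position: [447.7, 316.7, 152.9]
tcp_rot: [3.132, -0.01, 1.565]
contact_force: [0.8, -1.1, -1.7]
finger_gap: 0.234
grasp_force: 29.9
```

Call:
servo_tool(targets=[[[0, -3.5, -0.5, 0, 0, 0, 0], [0, -3.5, 0, 0, 0, 0, 0], [0, -3.5, 0, 0, 0, 0, 0], [0, -3.5, 0, 0, 0, 0, 0], [0, -3.5, 0, 0, 0, 0, 0]]])

```text
time: 4.33
position: [436.9, 134.2, 147.5]
tcp_rot: [-3.14, 0.0, 1.559]
contact_force: [0.1, -0.8, -1.9]
finger_gap: 0.237
grasp_force: 29.9
```

Run:
```python
from h import *
plan(438,-140,140,-90,grip=0,n=10)
```

```text
now [436.9 134.2 147.5] rows 10 d [   1.1 -274.2   -7.5] rv [-0.1  0.  -0.7]
[0, -2.74, 0.04, 0.08, -0.0, 0.0, -0.1]
[0, -2.74, 0.04, 0.08, -0.0, 0.0, -0.1]
[0, -2.74, 0.04, 0.08, -0.0, 0.0, -0.1]
[0, -2.74, 0.03, 0.08, -0.0, 0.0, -0.1]
[0, -2.74, 0.03, 0.08, -0.0, 0.0, -0.1]
[0, -2.74, 0.03, 0.08, -0.0, 0.0, -0.1]
[0, -2.74, 0.02, 0.08, -0.0, 0.0, -0.1]
[0, -2.74, 0.02, 0.08, -0.0, 0.0, -0.1]
[0, -2.74, 0.02, 0.08, -0.0, 0.0, -0.1]
[0, -2.74, 0.01, 0.08, -0.0, 0.0, -0.1]
```

Call:
servo_tool(targets=[[[0, -3, 0, 0, 0, 0, 0], [0, -3, 0, 0, 0, 0, 0], [0, -3, 0, 0, 0, 0, 0], [0, -3, 0, 0, 0, 0, 0], [0, -3, 0, 0, 0, 0, 0]]])

```text
time: 4.75
position: [435.2, -15.4, 147.5]
tcp_rot: [-3.14, -0.0, 1.559]
contact_force: [0.3, -0.0, -0.6]
finger_gap: 0.234
grasp_force: 29.9
```

Call:
servo_tool(targets=[[[0, -3, 0, 0, 0, 0, 0], [0, -3, 0, 0, 0, 0, 0], [0, -3, 0, 0, 0, 0, 0], [0, -2, 0, 0, 0, 0, 0], [0, -1, 0, 0, 0, 0, 0]]])

```text
time: 5.17
position: [433.7, -137.4, 147.7]
tcp_rot: [-3.141, 0.001, 1.553]
contact_force: [-0.2, 0.9, -1.6]
finger_gap: 0.233
grasp_force: 29.9
```

Run:
```python
from h import *
plan(432,-278,140,-10.3,grip=0,n=13)
```

```text
now [ 433.7 -137.4  147.7] rows 13 d [  -1.7 -140.6   -7.7] rv [ -0.1   0.  -80.7]
[0, -1.08, 0.01, 0.06, -0.0, 0.0, -6.2]
[0, -1.08, -0.11, 0.06, -0.0, 0.0, -6.2]
[0, -1.06, -0.23, 0.06, -0.0, 0.0, -6.2]
[0, -1.03, -0.34, 0.06, -0.0, 0.0, -6.2]
[0, -0.98, -0.45, 0.06, -0.0, 0.0, -6.2]
[0, -0.93, -0.55, 0.06, -0.0, 0.0, -6.2]
[0, -0.86, -0.65, 0.06, -0.0, 0.0, -6.2]
[0, -0.79, -0.74, 0.06, -0.0, 0.0, -6.2]
[0, -0.7, -0.82, 0.06, -0.0, 0.0, -6.2]
[0, -0.61, -0.89, 0.06, -0.0, 0.0, -6.2]
[0, -0.51, -0.95, 0.06, -0.0, 0.0, -6.2]
[0, -0.41, -1.0, 0.06, -0.0, 0.0, -6.2]
[0, -0.29, -1.04, 0.06, -0.0, 0.0, -6.2]
```

Call:
servo_tool(targets=[[[0, -1.1, 0, 0, 0, 0, -6.2], [0, -1.1, -0.1, 0, 0, 0, -6.2], [0, -1.1, -0.2, 0, 0, 0, -6.2], [0, -1.0, -0.3, 0, 0, 0, -6.2], [0, -1.0, -0.5, 0, 0, 0, -6.2]]])

```text
time: 5.58
position: [434.4, -188.0, 147.3]
tcp_rot: [-3.141, -0.002, 2.107]
contact_force: [1.1, 0.3, -1.5]
finger_gap: 0.237
grasp_force: 29.9
```

Call:
servo_tool(targets=[[[0, -0.9, -0.6, 0, 0, 0, -6.2], [0, -0.9, -0.7, 0, 0, 0, -6.2], [0, -0.8, -0.7, 0, 0, 0, -6.2], [0, -0.7, -0.8, 0, 0, 0, -6.2], [0, -0.6, -0.9, 0, 0, 0, -6.2]]])

```text
time: 6.0
position: [433.6, -242.3, 147.3]
tcp_rot: [3.141, -0.002, 2.647]
contact_force: [-0.4, 0.2, -0.5]
finger_gap: 0.235
grasp_force: 29.9
```

Call:
servo_tool(targets=[[[0, -0.5, -0.9, 0, 0, 0, -6.2], [0, -0.4, -1.0, 0, 0, 0, -6.2], [0, -0.2, -1.0, 0, 0, 0, -6.2], [0, 0, 0, 0, 0, 0, 0], [0, 0, 0, 0, 0, 0, 0]]])

```text
time: 6.42
position: [432.4, -273.7, 147.3]
tcp_rot: [3.14, -0.001, 2.962]
contact_force: [0.1, 0.3, -1.4]
finger_gap: 0.236
grasp_force: 29.9
```

Run:
```python
from h import *
s=r.sense();print(s['joint_pos'].round(2),s['position'],s['tcp_rot'])
plan(432,-278,60,-10.3,grip=0,n=4)
t=r.get_image('top')[:,:,::-1];s=r.get_image('scene')[:,:,::-1]
cv2.imwrite('pics/top3.png',t);cv2.imwrite('pics/scene3.png',s)
out=np.hstack([cv2.resize(t[150:250,370:470],None,fx=4,fy=4),cv2.resize(s[220:320,300:400],None,fx=4,fy=4)])
cv2.imwrite('pics/a3.png',out)
```

```text
[ 0.57  0.49 -0.07  1.91  0.05  0.75  1.86] [ 432.42942065 -273.74850954  147.28737765] [ 3.14034032e+00 -1.34421050e-03  2.96202090e+00]
now [ 432.4 -273.7  147.3] rows 4 d [ -0.4  -4.3 -87.3] rv [ 0.1 -0.1  0. ]
[0, -0.01, -0.11, 2.18, 0.0, -0.0, 0.0]
[0, -0.01, -0.11, 2.18, 0.0, -0.0, 0.0]
[0, -0.01, -0.11, 2.18, 0.0, -0.0, 0.0]
[0, -0.01, -0.11, 2.18, 0.0, -0.0, 0.0]
```

View pics/a3.png

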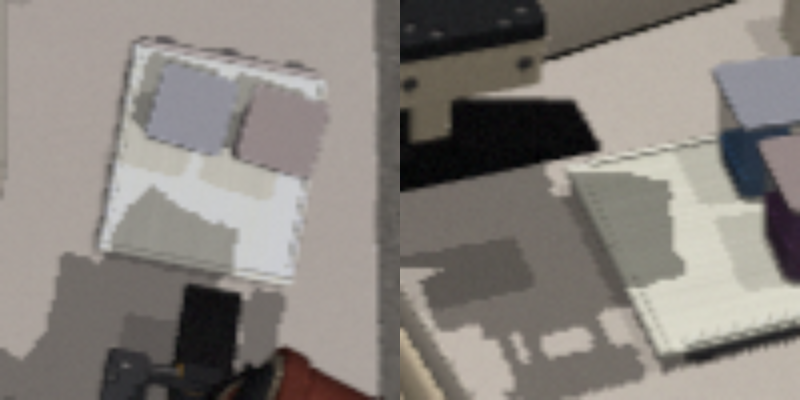

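The wedge is held aligned in front of the plate. The front corners are at top px (395,212.5) and (443.7,221.2), and at scene px (342.5,262.5) and (365,308.7). Next I measure the edges more accurately.

Run:
```python
from h import *
t=cv2.imread('pics/top0.png');g=cv2.GaussianBlur(t,(3,3),0).min(2).astype(float)
def sub(v):  # subpixel of strongest |gradient|
    d=np.diff(v);i=int(np.argmax(abs(d)));w=abs(d[max(i-1,0):i+2]);return (np.arange(max(i-1,0),max(i-1,0)+len(w))*w).sum()/w.sum()+.5
def fit(P,z,ax):
    W=plane('top',P,z)[:,:2];W=W if ax else W[:,::-1]
    for _ in range(4):
        k=np.polyfit(W[:,0],W[:,1],1);e=abs(np.polyval(k,W[:,0])-W[:,1]);W=W[e<max(2.0*np.median(e),.5)]
    return k,len(W),e.mean()
L=[];Rr=[];F=[]
for v in range(185,208):
    c=404.2-(v-160)*.174; a=int(c)-5;L.append((a+sub(g[v,a:a+11]),v))
for v in range(200,216):
    c=451.7-(v-170)*.168; a=int(c)-5;Rr.append((a+sub(g[v,a:a+11]),v))
for u in range(399,440):
    c=212.6+(u-395)*.17;a=int(c)-4;F.append((u,a+sub(g[a:a+9,u])))
kl=fit(L,17,1);kr=fit(Rr,17,1);kf=fit(F,14,0)
for n,k in(('L',kl),('R',kr),('F',kf)):print(n,k,np.degrees(np.arctan(k[0][0])))
# triangulate front corners
for a,b in (((395,212.5),(342.5,262.5)),((443.7,221.2),(365,308.7))):
    o1,d1=ray('top',[a]);o2,d2=ray('scene',[b]);A=np.c_[d1[0],-d2[0]];q=np.linalg.lstsq(A,o2-o1,rcond=None)[0]
    print(((o1+q[0]*d1[0]+o2+q[1]*d2[0])/2).round(1),np.linalg.norm(A@q-(o2-o1)).round(1))
# mid of front: intersect with L,R
(ml,bl),(mr,br),(mf,bf)=kl[0],kr[0],kf[0]
C=[]
for m,b in((ml,bl),(mr,br)):
    y=(m*bf+b)/(1-m*mf);C.append((mf*y+bf,y))
C=np.array(C);print(C.round(1),C.mean(0).round(1),np.linalg.norm(C[0]-C[1]))
```

```text
L (array([  -0.18151006, -118.02907421]), 16, np.float64(0.1908771606676236)) -10.287756331496233
R (array([-1.50253636e-01, -2.91117081e+02]), 16, np.float64(2.8976444294038757)) -8.544977548350511
F (array([1.86917893e-01, 6.02992797e+02]), 31, np.float64(0.1871632295629209)) 10.587432324183874
[ 560.4 -221.4   18. ] 2.7
[ 530.9 -377.5   20.2] 3.1
[[ 561.9 -220. ]
 [ 533.6 -371.3]] [ 547.7 -295.7] 153.89737357097297
```

Call:
servo_tool(targets=[[[0, -0.1, -0.1, 2.5, 0, 0, 0], [0, -0.2, -0.2, 3, 0, 0, 0], [0, -0.1, -0.1, 3, 0, 0, 0], [0, 0, 0, 1.7, 0, 0, 0], [0, 0, 0, 0, 0, 0, 0]]])

```text
time: 6.93
position: [433.9, -276.3, 42.4]
tcp_rot: [3.138, -0.008, 2.966]
contact_force: [-0.3, 0.0, -1.9]
finger_gap: 0.238
grasp_force: 29.9
```

Run:
```python
from h import *
print('tip at prev pose',plane('top',[[423.1,222.3]],122).round(1),'pred',432.4+98.3*.984,-273.7-98.3*.18)
plan(438.9,-279.1,28,-10.4,grip=0,n=1)
t=r.get_image('top')[:,:,::-1];s=r.get_image('scene')[:,:,::-1]
cv2.imwrite('pics/top4.png',t);cv2.imwrite('pics/scene4.png',s)
out=np.hstack([cv2.resize(t[180:260,380:460],None,fx=5,fy=5),cv2.resize(s[230:310,290:370],None,fx=5,fy=5)])
cv2.imwrite('pics/a4.png',out)
```

```text
tip at prev pose [[ 526. -290.  122.]] pred 529.1272 -291.394
now [ 433.9 -276.3   42.4] rows 1 d [  5.   -2.8 -14.4] rv [ 0.2 -0.5  0.3]
[0, -0.55, -0.19, 1.43, 0.2, -0.5, 0.3]
```

View pics/a4.png

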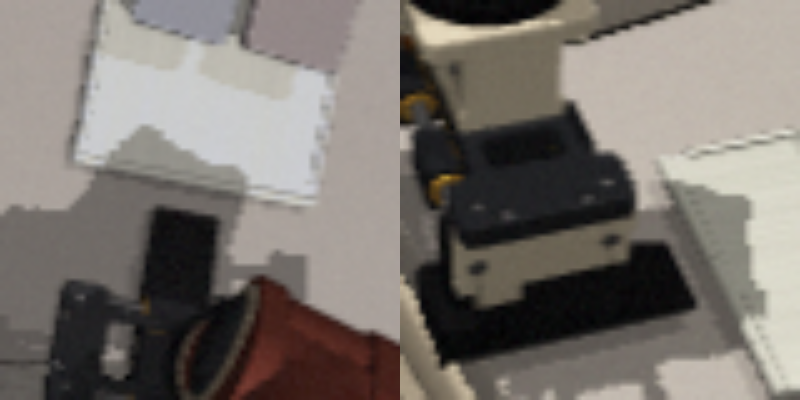

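Run:
```python
from h import *
p=plane('top',[[417.2,222.6]],17)[0];s=r.sense()
u=np.array([.9836,-.1805]);v=np.array([.1805,.9836])
print(p.round(1),s['position'],s['tcp_rot'],'tip-tcp u,v',(p[:2]-s['position'][:2])@u,(p[:2]-s['position'][:2])@v,'tip-lip',(p[:2]-[551.3,-299.7])@u,(p[:2]-[551.3,-299.7])@v)
plan(438.9,-279.1,28,-10.4,grip=0,n=1)
```

```text
[ 527.1 -292.9   17. ] [ 436.30113139 -278.0742262    45.63067166] [ 3.14097384e+00 -1.04734558e-03  2.96582897e+00] tip-tcp u,v 92.01726038120637 1.8339743272941398 tip-lip -24.99907895835131 2.347789654277932
now [ 436.3 -278.1   45.6] rows 1 d [  2.6  -1.  -17.6] rv [ 0.  -0.1  0.3]
[0, -0.28, -0.06, 1.76, 0.0, -0.1, 0.3]
```

Call:
servo_tool(targets=[[[0, -0.3, -0.2, 0.5, 0, 0, 0.2], [0, 0, 0, 0.4, 0, 0, 0], [0, 0, 0, 0, 0, 0, 0], [0, 0, 0, 0, 0, 0, 0]]])

```text
time: 7.37
position: [438.9, -281.8, 37.2]
tcp_rot: [-3.141, 0.001, 2.961]
contact_force: [-0.1, 0.2, -1.4]
finger_gap: 0.239
grasp_force: 29.9
```

Call:
servo_tool(targets=[[[0, 0, 0.1, 0.5, 0, 0, 0], [0, 0, 0, 0.2, 0, 0, 0], [0, 0, 0, 0, 0, 0, 0], [0, 0, 0, 0, 0, 0, 0]]])

```text
time: 7.7
position: [438.7, -280.6, 29.5]
tcp_rot: [3.141, -0.0, 2.962]
contact_force: [0.8, -0.3, -1.1]
finger_gap: 0.231
grasp_force: 29.9
```

Call:
servo_tool(targets=[[[0, 0, 0, 0.15, 0, 0, 0], [0, 0, 0, 0.1, 0, 0, 0], [0, 0, 0, 0, 0, 0, 0], [0, 0, 0, 0, 0, 0, 0]]])

```text
time: 8.03
position: [438.9, -280.8, 27.6]
tcp_rot: [-3.141, 0.0, 2.962]
contact_force: [-0.8, 0.8, 4.5]
finger_gap: 0.234
grasp_force: 29.9
```

Call:
servo_tool(targets=[[[0, -0.8, 0, 0, 0, 0, 0], [0, -0.8, 0, 0, 0, 0, 0], [0, -0.8, 0, 0, 0, 0, 0], [0, -0.8, 0, 0, 0, 0, 0], [0, -0.8, 0, 0, 0, 0, 0]]])

```text
time: 8.45
position: [476.7, -288.0, 27.6]
tcp_rot: [-3.141, -0.004, 2.961]
contact_force: [-4.9, 1.4, 6.1]
finger_gap: 0.235
grasp_force: 30.0
```

```bash
cat >> h.py <<'E'
def st():
    s=r.sense();p=s['position'][:2]-np.array([551.3,-299.7]);u=np.array([.9836,-.1805]);v=np.array([.1805,.9836]);f=s['contact_force']
    print('t',s['time'],'u',p@u,'v',p@v,'z',s['position'][2],'yaw',np.degrees(s['tcp_rot'][2]),'Fu',f[:2]@u,'Fv',f[:2]@v,'Fz',f[2])
E
python3 -c "
from h import *
st()"
```

```text
t 8.45 u -75.5197875677033 v -1.9429848266970957 z 27.563963276166323 yaw 169.6402611427017 Fu -5.076123039217856 Fv 0.4739426495488339 Fz 6.125973553258438
```

Call:
servo_tool(targets=[[[0, -0.3, 0, 0, 0, 0, 0], [0, -0.3, 0, 0, 0, 0, 0], [0, 0, 0, 0, 0, 0, 0]]])

```text
time: 8.7
position: [483.3, -289.0, 27.6]
tcp_rot: [-3.141, -0.002, 2.961]
contact_force: [-2.6, -0.4, 5.0]
finger_gap: 0.232
grasp_force: 30.0
```

Call:
servo_tool(targets=[[[0, -0.2, 0, 0, 0, 0, 0], [0, -0.2, 0, 0, 0, 0, 0], [0, 0, 0, 0, 0, 0, 0]]])

```text
time: 8.95
position: [486.9, -289.8, 27.6]
tcp_rot: [-3.141, -0.002, 2.961]
contact_force: [-2.7, 0.5, 6.2]
finger_gap: 0.237
grasp_force: 30.0
```

Call:
servo_tool(targets=[[[0, -0.2, 0, 0, 0, 0, 0], [0, -0.1, 0, 0, 0, 0, 0], [0, 0, 0, 0, 0, 0, 0]]])

```text
time: 9.2
position: [488.4, -290.1, 27.6]
tcp_rot: [3.142, -0.005, 2.961]
contact_force: [-5.6, 1.7, 8.4]
finger_gap: 0.236
grasp_force: 30.0
```

```bash
python3 -c "
from h import *
st()"
```

```text
t 9.2 u -63.592993179665015 v -1.9001531530805238 z 27.561580316965514 yaw 169.635042595682 Fu -5.851072632805877 Fv 0.627436835980985 Fz 8.4167273193946
```

Call:
servo_tool(targets=[[[0, -0.2, 0, 0, 0, 0, 0], [0, -0.1, 0, 0, 0, 0, 0], [0, 0, 0, 0, 0, 0, 0]]])

```text
time: 9.45
position: [488.6, -290.1, 27.5]
tcp_rot: [3.141, -0.011, 2.961]
contact_force: [-9.5, 2.9, 12.3]
finger_gap: 0.235
grasp_force: 30.0
```

```bash
python3 -c "
from h import *
st()
cv2.imwrite('pics/scene5.png',r.get_image('scene')[:,:,::-1]);cv2.imwrite('pics/top5.png',r.get_image('top')[:,:,::-1])"
```

```text
t 9.45 u -63.42955736436011 v -1.8611092554113835 z 27.4995000178839 yaw 169.63118871302504 Fu -9.848781751678214 Fv 1.1562434296072188 Fz 12.27188389380234
```

Call:
servo_tool(targets=[[[0, -0.2, 0, 0, 0, 0, 0], [0, -0.2, 0, 0, 0, 0, 0], [0, 0, 0, 0, 0, 0, 0]]])

```text
time: 9.8
position: [490.3, -290.4, 27.4]
tcp_rot: [3.14, -0.016, 2.96]
contact_force: [-12.4, 2.5, 15.1]
finger_gap: 0.232
grasp_force: 30.0
```

```bash
python3 -c "
from h import *
st()"
```

```text
t 9.8 u -61.690706083546246 v -1.8903076383667194 z 27.394623091924785 yaw 169.59451686991835 Fu -12.603839957109303 Fv 0.23336432351376946 Fz 15.14319022988239
```

Call:
servo_tool(targets=[[[0, 0, 0, -0.05, 0, -0.8, 0], [0, -0.1, 0, 0, 0, 0, 0], [0, 0, 0, 0, 0, 0, 0]]])

```text
time: 10.05
position: [491.4, -290.6, 27.3]
tcp_rot: [3.14, -0.001, 2.96]
contact_force: [-11.7, 2.9, 11.8]
finger_gap: 0.236
grasp_force: 30.0
```

```bash
python3 -c "
from h import *
st();print(r.sense()['tcp_rot'],r.sense()['moment'])"
```

```text
t 10.05 u -60.513264227961834 v -1.891462467525411 z 27.30168416471887 yaw 169.58956056656987 Fu -11.987277827086592 Fv 0.7556752991893232 Fz 11.834689775506533
[ 3.14038176e+00 -9.99181277e-04  2.95989621e+00] [ 0.37188108  2.39268994 -0.00264331]
```

Call:
servo_tool(targets=[[[0, -0.2, 0, 0, 0, 0, 0], [0, -0.2, 0, 0, 0, 0, 0], [0, 0, 0, 0, 0, 0, 0]]])

```text
time: 10.3
position: [496.0, -291.5, 27.3]
tcp_rot: [3.141, 0.0, 2.96]
contact_force: [-9.7, 1.9, 9.8]
finger_gap: 0.235
grasp_force: 30.0
```

Call:
servo_tool(targets=[[[0, -0.2, 0, 0, 0, 0, 0], [0, -0.2, 0, 0, 0, 0, 0], [0, 0, 0, 0, 0, 0, 0]]])

```text
time: 10.55
position: [500.1, -292.4, 27.3]
tcp_rot: [3.141, 0.0, 2.96]
contact_force: [-9.5, 1.5, 9.2]
finger_gap: 0.231
grasp_force: 30.0
```

```bash
python3 -c "
from h import *
st();print(r.sense()['tcp_rot'],r.sense()['moment'])
a=r.get_image('top');cv2.imwrite('pics/top6.png',a[:,:,::-1]);b=r.get_image('scene');cv2.imwrite('pics/scene6.png',b[:,:,::-1])
out=np.hstack([cv2.resize(a[180:260,380:460],None,fx=5,fy=5),cv2.resize(b[230:310,310:390],None,fx=5,fy=5)])[:,:,::-1]
cv2.imwrite('pics/a6.png',out)"
```

```text
t 10.55 u -51.71220819834436 v -2.0373896414265857 z 27.348480378603934 yaw 169.59684150207607 Fu -9.60178073357753 Fv -0.19254817559627524 Fz 9.225614954647046
[3.14074088e+00 2.43714353e-04 2.96002329e+00] [ 0.31544039  2.20924349 -0.02488924]
```

View pics/a6.png

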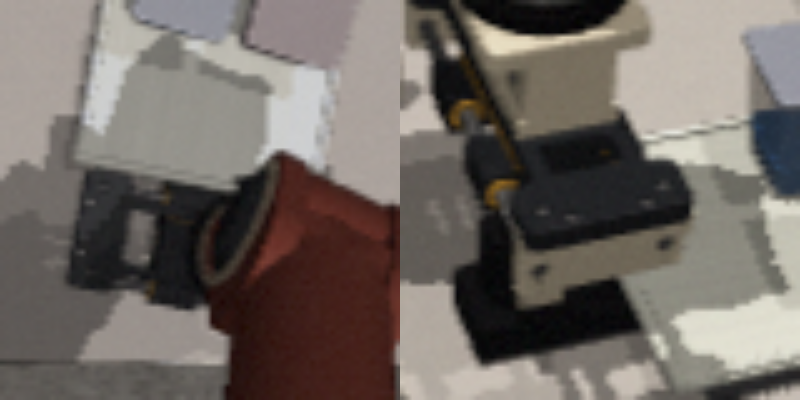

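The gripper body is clear of the plate in both views. The wedge is in under the front edge and the jars are standing. Next I check slip in the grip and the lift numerically.

Run:
```python
from h import *
u=np.array([.9836,-.1805,0]);v=np.array([.1805,.9836,0]);e=np.array([0,0,1.])
tcp=np.array([500.1,-292.4,0])
for off in(26.7,22,31):print('back-right bottom corner if back at',off,proj('scene',[tcp-off*u-22*v, tcp-off*u-22*v+23*e]).round(1).tolist())
lip=np.array([551.3,-299.7,0])
for dz in(0,4):
    fr=lip-4*u-80*v;ang=dz/170
    P=[lip+(a-4)*u-80*v+(18+dz*(170-a)/170)*e for a in(0,40,80)];print('right edge',dz,proj('scene',P).round(2).tolist())
def edge(im):
    g=cv2.GaussianBlur(im,(3,3),0).mean(2);o=[]
    for c in range(368,392,2):
        y0=int(308.5-(c-365)*.24)
        d=np.diff(g[y0-6:y0+7,c]);d[d>0]=0;w=d**2;o.append(y0-6+.5+(w*np.arange(len(d))).sum()/w.sum())
    return np.array(o)
b=edge(cv2.imread('pics/scene0.png'))
for n in('scene3','scene4','scene5','scene6'):print(n,(edge(cv2.imread(f'pics/{n}.png'))-b).round(1))
```

```text
back-right bottom corner if back at 26.7 [[326.8, 303.2], [327.0, 296.3]]
back-right bottom corner if back at 22 [[328.7, 302.8], [328.9, 295.9]]
back-right bottom corner if back at 31 [[325.0, 303.6], [325.2, 296.7]]
right edge 0 [[366.42, 309.08], [382.86, 305.14], [398.9, 301.28]]
right edge 4 [[366.57, 307.87], [383.01, 304.22], [399.02, 300.64]]
scene3 [0.  0.  0.  0.  0.  0.  0.  0.  0.1 0.  0.  0. ]
scene4 [ 0.  -0.   0.   0.   0.   0.   0.   0.   0.1  0.1  0.   0.1]
scene5 [-3.9 -2.2 -0.3  0.  -0.   0.   0.1  0.   0.1  0.   0.   0.1]
scene6 [-1.4 -1.7 -2.3 -1.7 -0.6 -0.8 -0.4 -0.4 -0.4 -0.4 -0.5 -0.2]
```

Call:
servo_tool(targets=[[[0, -0.2, 0.05, 0, 0, 0, 0], [0, -0.1, 0, 0, 0, 0, 0], [0, 0, 0, 0, 0, 0, 0]]])

```text
time: 10.9
position: [502.7, -292.7, 27.3]
tcp_rot: [3.141, -0.0, 2.96]
contact_force: [-9.2, 2.7, 10.2]
finger_gap: 0.235
grasp_force: 30.0
```

Run:
```python
from h import *
st()
ims=[r.get_image('scene')[:,:,::-1] for _ in range(3)];cv2.imwrite('pics/scene7.png',ims[0]);A=np.mean(ims,0)
B=np.mean([cv2.imread(f'pics/scene{i}.png') for i in(0,3,4)],0);C=cv2.imread('pics/scene6.png').astype(float)
for c in(378,384,390):
    y0=int(308.5-(c-365)*.24);print(c,y0);[print(x.mean(2)[y0-6:y0+8,c].round().astype(int).tolist()) for x in(B,C,A)]
def lev(im,lv):
    g=im.mean(2);o=[]
    for c in range(374,412,2):
        y0=int(308.5-(c-365)*.24);p=g[y0-6:y0+8,c]; hi=p[:4].mean();i=[k for k in range(2,13) if p[k]>=lv>p[k+1]]
        o.append(y0-6+i[0]+(p[i[0]]-lv)/(p[i[0]]-p[i[0]+1]) if i else np.nan)
    return np.array(o)
for lv in(110,130,150):
    print(lv,'6',(lev(C,lv)-lev(B,lv)).round(1));print('   7',(lev(A,lv)-lev(B,lv)).round(1))
```

```text
t 10.9 u -49.094566709817585 v -1.8518871472502036 z 27.323117530753184 yaw 169.58108375726587 Fu -9.517177575050205 Fv 1.0019976167667017 Fz 10.176398141113056
378 305
[206, 208, 208, 208, 195, 157, 157, 87, 33, 38, 70, 135, 178, 175]
[219, 220, 219, 221, 208, 149, 115, 43, 39, 44, 76, 137, 176, 154]
[220, 220, 221, 220, 187, 146, 97, 40, 41, 44, 114, 152, 115, 115]
384 303
[206, 207, 209, 202, 195, 192, 133, 133, 52, 34, 53, 122, 172, 176]
[220, 221, 221, 219, 207, 163, 158, 97, 39, 36, 68, 139, 181, 187]
[219, 220, 213, 202, 204, 153, 169, 78, 37, 37, 69, 140, 183, 190]
390 302
[206, 208, 209, 211, 206, 171, 136, 87, 34, 40, 113, 172, 176, 176]
[218, 219, 213, 209, 204, 148, 149, 60, 42, 45, 123, 184, 189, 188]
[219, 221, 218, 218, 205, 137, 136, 55, 42, 46, 122, 185, 188, 187]
110 6 [-1.2 -0.6 -0.6 -0.6 -0.2 -0.5 -0.1 -0.7 -0.1 -0.7  0.5 -0.8  0.6 -0.5
 -0.1 -0.4  0.2 -0.3 -0. ]
   7 [-1.5 -1.  -0.9 -0.7 -0.5 -0.6 -0.4 -0.8 -0.2 -0.7  0.4 -0.8  0.5 -0.8
  0.  -0.5 -0.1 -0.4 -0.1]
130 6 [-1.8  0.5 -0.8 -0.6  0.  -0.6  0.2 -0.9  0.1 -0.8  0.7 -0.9  0.8 -0.7
 -0.  -0.8  0.3 -1.3  0.1]
   7 [-2.3 -1.  -1.1 -0.7 -0.4 -0.6 -1.  -0.9 -0.1 -1.   0.6 -0.9  0.6 -1.
  0.3 -0.7  0.  -0.9 -0.1]
150 6 [-1.7 -0.7 -1.1  0.4  0.   0.4 -0.5 -0.1 -0.6  0.3 -0.3  0.2  0.9  0.3
 -0.8  0.1  0.5 -1.4  0.1]
   7 [ nan -1.  -1.2 -0.9 -0.2  0.5 -0.6 -0.3 -0.8 -0.1 -0.4  0.2 -0.4  0.1
  0.4  0.3 -0.4 -1.4 -0.4]
```

Call:
servo_tool(targets=[[[0, -0.15, 0, 0, 0, 0, 0], [0, -0.1, 0, 0, 0, 0, 0], [0, 0, 0, 0, 0, 0, 0], [0, 0, 0, 0, 0, 0, 0]]])

```text
time: 11.38
position: [505.2, -293.1, 27.3]
tcp_rot: [3.141, -0.0, 2.96]
contact_force: [-9.6, 2.3, 8.9]
finger_gap: 0.238
grasp_force: 30.0
```

Run:
```python
from h import *
st()
A=np.mean([r.get_image('scene')[:,:,::-1] for _ in range(3)],0)
B=np.mean([cv2.imread(f'pics/scene{i}.png') for i in(0,3,4)],0)
cv2.imwrite('pics/a8.png',np.hstack([cv2.resize(x[230:320,310:430],None,fx=3.3,fy=3.3) for x in(B,A)]))
def lev(im,lv):
    g=im.mean(2);o=[]
    for c in range(374,400,2):
        y0=int(308.5-(c-365)*.24);p=g[y0-6:y0+8,c];i=[k for k in range(2,13) if p[k]>=lv>p[k+1]]
        o.append(y0-6+i[0]+(p[i[0]]-lv)/(p[i[0]]-p[i[0]+1]) if i else np.nan)
    return np.array(o)
for lv in(70,90,110):d=lev(A,lv)-lev(B,lv);print(lv,d.round(1),np.nanmean(d[1:8]))
```

```text
t 11.3833 u -46.551229543167366 v -1.8024339036184154 z 27.318442556448414 yaw 169.5840078566985 Fu -9.862928609264182 Fv 0.5078675335063108 Fz 8.902423130264776
70 [-0.9 -1.1 -0.9 -0.9 -0.9 -0.9 -0.9 -0.7 -0.7 -0.6 -0.5 -0.5 -0.5] -0.8801528567560207
90 [-1.  -1.2 -0.9 -0.9 -0.8 -0.8 -0.8 -0.7 -0.6 -0.8 -0.3 -0.7 -0.2] -0.8787051729172016
110 [-1.1 -1.7 -0.9 -0.9 -0.7 -0.8 -0.7 -0.7 -0.5 -0.8  0.2 -0.9  0.4] -0.9061032516759805[ WARN:0@4.323] global loadsave.cpp:1063 imwrite_ Unsupported depth image for selected encoder is fallbacked to CV_8U.
```

View pics/a8.png

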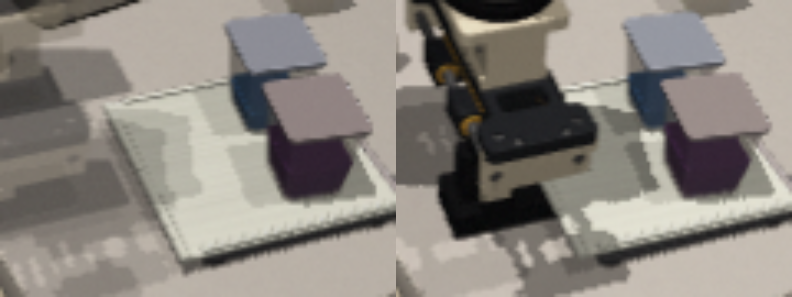

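Both jars are standing, the wedge is under the middle of the front edge, and the gripper is clear of the plate. The image gives about 3.7 mm of lift and the geometry about 4.0 mm.

```bash
python3 -c "
from workcell import r
print(r.close_job())"
```

```text
the job is handed in; nothing more can be done
None
```

The job is handed in. The gripper is still holding the wedge flat under the middle of the plate's front edge, the plate is up by about 4 mm (3.7 mm from the image, 4.0 mm from the geometry), and both jars are still standing.

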